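# Stand a carton up and hold its label to the checkout scanner

### The arm

A 6-joint arm with a two-finger parallel gripper is mounted at the origin on the work surface. World frame = base frame: x ahead of the robot, y to its left, z up, the work surface at z = 0. Lengths are in mm, angles in rad, forces in N, time in s.
With the tool pointing down it reaches from about 350 to 775 mm from the base axis. Payload 7.3 kg.
Tool frame: the origin (TCP) lies midway between the tips of the shut fingers; the grasp point (between the pads) lies 19 mm behind it; z points along the fingers, y is the line along which they close (so a half turn about z gives the same grasp; the last joint's range is limited). The gripper opens to 92 mm and grips with 3 to 60 N. Pads are 19 mm wide; open, the fingers measure 130 mm over their backs; the gripper's body (75 mm by 190 mm) begins 47 mm behind the grasp point.
Start: joints at [1.118, 0.342, 1.524, -0, 1.275, -0.146], TCP at [158.54, 500.51, 226.741] pointing down, gripper open.
Joint ranges: [-2.53, 2.53], [-0.77, 2.02], [0.04, 2.7], [-1, 4.14], [0.28, 2.66], [-3.11, 3.11]. Speed limits (rad/s): [2.57, 2.57, 3.14, 3.14, 3.14, 3.14].

### API

Orientations are given as [roll, pitch, yaw] about the fixed x, y, z axes, in that order (R = Rz(yaw) Ry(pitch) Rx(roll)).
In Python, from plant import bot gives the robot as it stands. The module is installed in compiled form; this text tells all that it offers.
- The arm moves only by the shell command python3 -m crank 'ROWS' [OPENING]. ROWS is JSON, a list of rows, each a list of 6 numbers: the shift along the tool's x, y, z in m, then the turn, a rotation vector about the tool's x, y, z in rad. In form: [[dx, dy, dz, wx, wy, wz], ...]. A call has 1 to 5 rows; each row shifts and turns the commanded pose from where the row before left it, along the tool's axes as they then stand; what a row does not reach is not made up. A row lasts 1/8 s, in which the tool goes at most 62.5 mm and 10.7 degrees, less where a joint would pass 70% of its speed; a pose out of reach is approached as far as the arm can. A call is refused whole if a number of a shift passes 0.0625 or a number of a turn 0.188, either way. A call with a gripper value outside its range is refused whole. OPENING is the opening in per cent of the stroke, from 0 (shut) to 100 (fully open), set as the call begins (- or left out, the last holds). The fingers move at their own pace and stop on an object; the grip force is fixed at half the most. Time passes only in rows, so rows that do not move let the fingers close. It gives the time, the measured TCP pose, the force, the opening and the grip force at its end, in the units of the state.
- bot.get_obs(): the state, without advancing time (a new reading comes with each control period).
- bot.capture(name): name is "scene" or "top" or "wrist"; returns a dict with "color" (420x560x3 uint8, blue, green, red), "fov_y" (degrees; the focal length in pixels is half the picture's height over the tangent of half this angle, whatever the lens; pixels are square), "cx", "cy" (the principal point, pixels), "k1" (the pictures are not rectified: a ray, as slopes to the right and down, at radius r is drawn at 1 + k1 r^2 times it, then the intrinsics apply), "extrinsics" (4x4, takes a point from world to camera coordinates); the wrist camera has in their place "tool_from_camera" (4x4, takes a point from camera to tool coordinates, whose origin is the TCP and whose axes are the flange's). Camera axes: x right, y up, looking along -z (the intrinsics and any distortion apply to the point x, -y, -z); pixel columns grow to the right and rows downward; lengths in mm; the calibration is good to about 2 mm. A picture is of the moment at which its call begins: read the wrist's pose just before it. There is no depth.
- bot.close_job(): hands the job in; it is judged then, once.
The state is a dict: "time": time; "joint_positions": joint angles; "dq": joint speeds; "tau": joint torques, N m; "tool_pos": TCP position; "tcp_rot": TCP orientation; "contact_force": force on the tool from outside, world axes, zero at the start; "moment": the same for the moment, N m; "grip_width": finger opening in mm; "finger_force": force on a finger pad.
Only numpy, scipy, OpenCV 4.12 (cv2) and the standard library are available. Lean on these libraries where they do the work, as an engineer would, in place of code of your own. Each camera call takes 0.05 s, during which the arm holds its last target. There are 200 camera calls.

### The job

The slim cardboard carton lies flat on the checkout counter with its white label up: first stand it upright on one of its short ends on the counter and let go of it, so that it can be taken from above. Then pick it up and hold it upright in the air in front of the scanner, with the middle of its label straight in front of the middle of the scanner's window, at the same height, facing it squarely, about 12 cm from the glass and not touching the scanner. Finish while holding it still there; do not put it down, and leave the scanner, pot, jar and coin tray where they are.

Things in the scene. Friction and masses are not known exactly. Their poses are not given: they have to be found in the camera images.
- carton: Slim rigid cardboard carton, 130 (x) x 62 (y) x 32 mm (z), 0.11 to 0.23 kg. Origin: centre of the large face opposite the label; z points to the label face. It starts flat, label up, its long x within 40 degrees of the robot's left (+y), ahead of the robot or to its right (the pot is in the other place). It stands stably on either of its 62 x 32 mm short ends.
- label (a point): Centre of the white 44 mm square label, at the middle of the carton's label face (32 mm along the carton's z from its origin). Axes as the carton's. It is 65 mm above the counter when the carton stands on a short end.
- scanner: Table scanner fixed on the counter to the robot's left: black foot plate 120 (x) x 110 (y) x 12 mm, steel post, grey scanning head. Origin: on the counter, under the middle of the scanner; it faces its own -x, z up. The foot plate reaches 50 mm ahead (-x) of the origin. Do not push it.
- window (a point): Centre of the upright glass window (72 mm wide, 52 high) on the front of the scanning head. -x points straight out of the window, y is level, z up. The head is 92 mm wide and 74 high, its height differs each time: this point lies 125 to 175 mm above the counter, 32 mm ahead (-x) of the scanner's origin.
- pot: Bystander: empty terracotta plant pot, 84 mm across, 78 mm high, loose. Origin: centre of its underside.
- jar: Bystander: amber glass jar with a steel lid, 64 mm across, 85 mm high, loose. Origin: centre of its underside.
- coin_tray: Bystander: flat blue coin tray, 130 (x) x 180 (y) x 18 mm, fixed to the counter at its far side. Origin: centre of its underside.
Mind the look-alikes: they are no part of the job. Of the things like the carton, leave any that is blue, pink or turquoise; of the rest the larger one is meant.

How it is judged:
By the outcome, as a careful person would: the job done as asked, in the order asked, and still so for the second after the job is handed in, while the arm keeps its last pose, push and grip.
It also fails if it takes over 72 s, if anything falls off the work surface, if the arm or the gripper's body presses on something with over 40 N, if the wrist force passes 120 N, or if a joint passes its speed limit or range.

## Working session

There is one attempt and no reset: what is moved stays moved. The work goes in short steps, Python scripts to look and compute and a shell command to move; the robot and the scene stay as the last step left them, time stands still between calls to the robot, and variables do not carry over. Pictures are saved under pics/ and viewed, at most 10 in all, crops included, and the job is handed in when it is done.

```bash
mkdir -p pics
cat > h.py <<'E'
import numpy as np, cv2
from plant import bot
from scipy.spatial.transform import Rotation as R
def cam(c,tool=None):
    f=210/np.tan(np.radians(c["fov_y"])/2)
    if "extrinsics" in c: T=np.linalg.inv(np.array(c["extrinsics"]))
    else: T=tool@np.array(c["tool_from_camera"])
    return f,T
def toolT(o):
    T=np.eye(4); T[:3,:3]=R.from_euler('xyz',o["tcp_rot"]).as_matrix(); T[:3,3]=o["tool_pos"]; return T
def ray(c,u,v,tool=None):
    f,T=cam(c,tool); d=np.array([(u-c["cx"])/f,(v-c["cy"])/f]); s=d.copy()
    for _ in range(20): s=d/(1+c["k1"]*(s@s))
    return T[:3,3],T[:3,:3]@np.array([s[0],-s[1],-1])
def onz(c,u,v,z,tool=None):
    p,d=ray(c,u,v,tool); return p+d*(z-p[2])/d[2]
def proj(c,P,tool=None):
    f,T=cam(c,tool); q=np.linalg.inv(T)@np.r_[P,1]; s=np.array([q[0],-q[1]])/-q[2]
    s=s*(1+c["k1"]*(s@s)); return s*f+[c["cx"],c["cy"]]
def tri(rs):
    A=0;b=0
    for p,d in rs:
        d=d/np.linalg.norm(d);M=np.eye(3)-np.outer(d,d);A=A+M;b=b+M@p
    return np.linalg.solve(A,b)
E
python3 - <<'E'
from h import *
import pickle
o=bot.get_obs();print(o)
D={}
for n in("scene","top","wrist"):
    D[n]=bot.capture(n);cv2.imwrite(f"pics/{n}0.png",D[n]["color"])
    f,T=cam(D[n],toolT(o));print(n,f,D[n]["k1"],T.round(2).tolist())
pickle.dump((o,D),open("d0.pkl","wb"))
E
```

```text
{'time': 0.0, 'joint_positions': array([ 1.11800990e+00,  3.42720474e-01,  1.52500998e+00, -2.48968275e-05,
        1.27539963e+00, -1.46005293e-01]), 'dq': array([-3.90027208e-04, -6.02312617e-04,  1.49192723e-03, -7.68860666e-05,
       -1.79405161e-03,  1.48513835e-04]), 'tau': array([ 1.43465910e-03, -4.31253576e+01, -2.44216543e+01,  7.19026546e-02,
        5.62112918e-02, -1.76619919e-04]), 'tool_pos': array([158.35494992, 500.1228961 , 226.04858949]), 'tcp_rot': array([-3.14006812e+00, -2.00121297e-04,  2.83481863e+00]), 'contact_force': array([ 0.12761896, -0.49154107, -0.65242026]), 'moment': array([-0.02506548, -0.02595018, -0.00089134]), 'finger_force': 0.0, 'grip_width': 91.50579764199942}
scene 434.2970058147019 0.016427857052089448 [[0.18, -0.58, 0.79, 1582.46], [0.98, 0.12, -0.14, -215.69], [-0.02, 0.81, 0.59, 873.84], [0.0, 0.0, 0.0, 1.0]]
top 528.598277543231 -0.17738006088423114 [[-0.01, 0.98, -0.18, 256.8], [-1.0, -0.01, -0.0, -50.42], [-0.01, 0.18, 0.98, 1663.2], [0.0, 0.0, 0.0, 1.0]]
wrist 296.27236717438853 -0.02905790655691589 [[0.3, -0.91, -0.28, 80.77], [0.95, 0.29, 0.09, 525.1], [-0.0, -0.3, 0.95, 383.34], [0.0, 0.0, 0.0, 1.0]]
```

View pics/scene0.png

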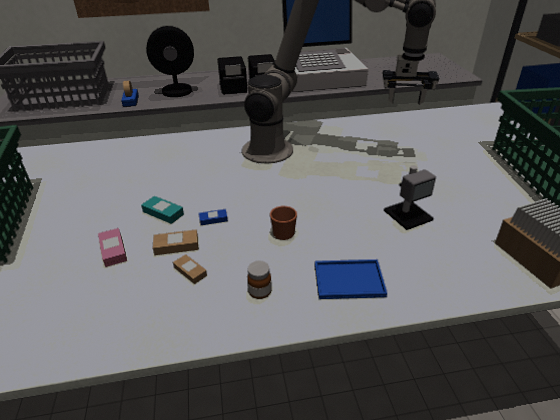

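View pics/top0.png

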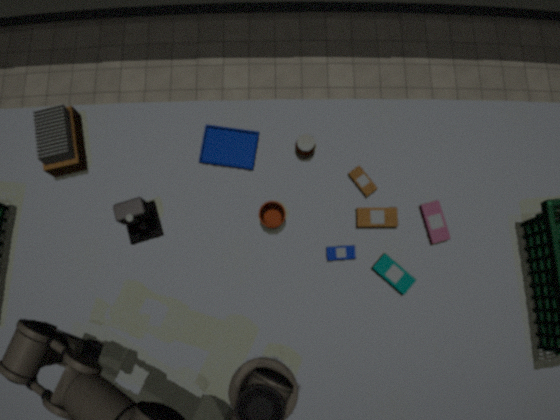

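The target carton is the tan one at top (377,217) and scene (176,242). The scanner is at top (140,215) and scene (410,195). The pot is at top (272,215) and the jar at (306,147). Next I'll measure the carton and enlarge the scanner.

Run:
```python
from h import *
import pickle
o,D=pickle.load(open("d0.pkl","rb"))
c=D["top"];I=c["color"]
hsv=cv2.cvtColor(I,cv2.COLOR_BGR2HSV)
m=((hsv[...,0]<25)&(hsv[...,1]>90)&(hsv[...,2]>50)).astype(np.uint8)
m=cv2.morphologyEx(m,cv2.MORPH_CLOSE,np.ones((3,3)))
for k in cv2.findContours(m,cv2.RETR_EXTERNAL,cv2.CHAIN_APPROX_NONE)[0]:
    if cv2.contourArea(k)<150: continue
    W=np.array([onz(c,*p[0],32)[:2] for p in k],np.float32)
    print(cv2.boundingRect(k),cv2.minAreaRect(W))
for (x,y) in [(377,217),(130,210),(145,222),(272,215),(306,147)]: print((x,y),onz(c,x,y,32).round())
a=cv2.resize(I[180:260,90:190],(800//2,640//2),interpolation=cv2.INTER_CUBIC)
b=cv2.resize(D["scene"]["color"][155:235,370:450],(320,320),interpolation=cv2.INTER_CUBIC)
cv2.imwrite("pics/z1.png",cv2.convertScaleAbs(np.hstack([a,b]),alpha=1.8))
```

```text
(356, 208, 41, 20) ((531.508544921875, -363.505859375), (127.93856048583984, 60.56378173828125), 89.37271118164062)
(259, 201, 27, 27) ((546.4948120117188, -35.21239471435547), (81.55908966064453, 82.77078247070312), 89.36714172363281)
(349, 167, 27, 29) ((649.7221069335938, -323.68768310546875), (92.657470703125, 43.93419647216797), 37.135475158691406)
(44, 106, 35, 65) ((813.9384765625, 681.460205078125), (205.4892120361328, 122.29468536376953), 12.259206771850586)
(377, 217) [ 533. -366.   32.]
(130, 210) [564. 417.  32.]
(145, 222) [525. 367.  32.]
(272, 215) [543. -35.  32.]
(306, 147) [ 764. -147.   32.]
```

View pics/z1.png

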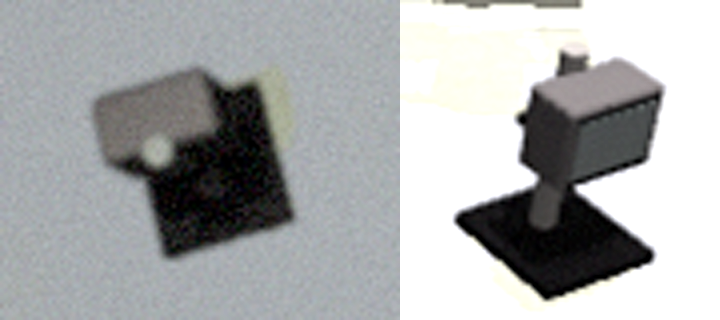

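The window faces away from the robot, in the +x direction with a little +y. Next I'll get the scanner pose from the foot plate corners and the glass centre.

Run:
```python
from h import *
import pickle
o,D=pickle.load(open("d0.pkl","rb"))
t,s=D["top"],D["scene"]
tp=lambda x,y:(90+x/4,180+y/4)
sp=lambda x,y:(370+(x-400)/4,155+y/4)
P=[onz(t,*tp(*q),12)[:2] for q in [(258,85),(293,215),(167,257)]]
print("top plate FR,BR,BL",np.round(P),[np.linalg.norm(P[i]-P[i+1]).round() for i in(0,1)])
S=[onz(s,*sp(*q),12)[:2] for q in [(458,216),(550,290),(652,250)]]
print("scene plate",np.round(S),[np.linalg.norm(S[i]-S[i+1]).round() for i in(0,1)])
# head top front corners, both views
for a,b in [((200,68),(578,112)),((95,100),(662,88)),((215,128),(535,85))]:
    r=[ray(t,*tp(*a)),ray(s,*sp(*b))];X=tri(r);print("head top corner",X.round(),proj(t,X)-tp(*a),proj(s,X)-sp(*b))
g=[sp(578,122),sp(660,92),sp(645,160),sp(575,183)];gc=np.mean(g,0)
d=P[0]-P[1];d/=np.linalg.norm(d);e=P[2]-P[1];e/=np.linalg.norm(e)
print("dirs",d,e);O=(P[0]+P[2])/2+10*d;W=O+32*d;print("O",O,"W",W)
p,q=ray(s,*gc);
# intersect with vertical plane through W normal d
k=((W-p[:2])@d)/(q[:2]@d);print("window",p+k*q)
```

```text
top plate FR,BR,BL [[596. 343.]
 [490. 312.]
 [457. 413.]] [np.float64(110.0), np.float64(107.0)]
scene plate [[501. 319.]
 [607. 353.]
 [575. 453.]] [np.float64(112.0), np.float64(106.0)]
head top corner [581. 357. 159.] [-1.50576697 -0.55107718] [-1.6247866   0.31045484]
head top corner [558. 436. 156.] [-1.26659965 -0.50102107] [-1.36941688  0.29175572]
head top corner [535. 344. 157.] [-1.24730687 -0.43149785] [-1.28868229  0.24389353]
dirs [0.95828433 0.28581661] [-0.30938542  0.95093673]
O [535.85058072 381.09006816] W [566.51567941 390.2361997 ]
window [561.19436431 408.07747521 116.27216957]
```

```bash
cat > plan.py <<'E'
import sys,json
from h import *
def ori(az,tilt,flip=0):
    """tool yawed so tilt>0 points it down and towards azimuth az (deg); closing axis level"""
    a=np.radians(az);t=np.radians(tilt);h=np.array([np.cos(a),np.sin(a),0]);u=np.array([0,0,1.])
    z=np.sin(t)*h-np.cos(t)*u; y=np.cross(u,h)*(1 if not flip else -1); return np.c_[np.cross(y,z),y,z]
def plan(wps,start=None,dmax=58,amax=.17):
    T=toolT(bot.get_obs()) if start is None else start
    p,Q=T[:3,3],T[:3,:3]
    for P,M in wps:
        M=Q if M is None else M; P=np.array(P,float)
        w=R.from_matrix(Q.T@M).as_rotvec();n=int(np.ceil(max(np.linalg.norm(P-p)/dmax,np.linalg.norm(w)/amax,1)))
        rows=[]
        for i in range(n):
            Qi=Q@R.from_rotvec(w*i/n).as_matrix();rows.append(np.r_[Qi.T@(P-p)/n/1000,w/n].round(4).tolist())
        print(n,"->",P.round());[print("  ",json.dumps(rows[i:i+5]).replace(" ","")) for i in range(0,n,5)]
        p,Q=P,M
E
python3 - <<'E'
from plan import *
# carton: az of stand-up tool direction = -90; grasp 22 mm toward -y
M0=ori(-90,0);print(M0.round(2),toolT(bot.get_obs())[:3,:3].round(2))
plan([((430,120,220),ori(-60,0)),((531,-375,200),ori(-90,-30))])
E
```

```text
[[-0.  1.  0.]
 [ 1.  0. -0.]
 [-0. -0. -1.]] [[-0.95  0.3  -0.  ]
 [ 0.3   0.95 -0.  ]
 [ 0.   -0.   -1.  ]]
9 -> [430. 120. 220.]
   [[-0.0415,-0.0312,0.0007,-0.0001,0.0,0.0823],[-0.0439,-0.0276,0.0007,-0.0001,0.0,0.0823],[-0.0461,-0.0239,0.0007,-0.0001,0.0,0.0823],[-0.0479,-0.0201,0.0007,-0.0001,0.0,0.0823],[-0.0494,-0.0161,0.0007,-0.0001,0.0,0.0823]]
   [[-0.0505,-0.012,0.0007,-0.0001,0.0,0.0823],[-0.0513,-0.0078,0.0007,-0.0001,0.0,0.0823],[-0.0518,-0.0035,0.0007,-0.0001,0.0,0.0823],[-0.0519,0.0008,0.0007,-0.0001,0.0,0.0823]]
9 -> [ 531. -375.  200.]
   [[-0.0532,-0.0178,0.0022,-0.0152,0.0568,0.0568],[-0.0542,-0.0147,-0.0011,-0.0152,0.0568,0.0568],[-0.0548,-0.0116,-0.0044,-0.0152,0.0568,0.0568],[-0.055,-0.0084,-0.0077,-0.0152,0.0568,0.0568],[-0.0549,-0.0051,-0.0109,-0.0152,0.0568,0.0568]]
   [[-0.0544,-0.0018,-0.014,-0.0152,0.0568,0.0568],[-0.0535,0.0015,-0.0171,-0.0152,0.0568,0.0568],[-0.0523,0.0048,-0.0201,-0.0152,0.0568,0.0568],[-0.0507,0.008,-0.0229,-0.0152,0.0568,0.0568]]
```

```bash
python3 -m crank '[[-0.041,-0.031,0.0007,0,0,0.082],[-0.044,-0.028,0.0007,0,0,0.082],[-0.046,-0.024,0.0007,0,0,0.082],[-0.048,-0.020,0.0007,0,0,0.082],[-0.049,-0.016,0.0007,0,0,0.082]]' 100
python3 -m crank '[[-0.0505,-0.012,0.0007,0,0,0.082],[-0.051,-0.008,0.0007,0,0,0.082],[-0.052,-0.0035,0.0007,0,0,0.082],[-0.052,0.001,0.0007,0,0,0.082]]'
python3 -m crank '[[-0.053,-0.018,0.002,-0.015,0.057,0.057],[-0.054,-0.015,-0.001,-0.015,0.057,0.057],[-0.055,-0.012,-0.004,-0.015,0.057,0.057],[-0.055,-0.008,-0.008,-0.015,0.057,0.057],[-0.055,-0.005,-0.011,-0.015,0.057,0.057]]'
python3 -m crank '[[-0.054,-0.002,-0.014,-0.015,0.057,0.057],[-0.0535,0.0015,-0.017,-0.015,0.057,0.057],[-0.052,0.005,-0.020,-0.015,0.057,0.057],[-0.051,0.008,-0.023,-0.015,0.057,0.057],[0,0,0,0,0,0]]'
python3 - <<'E'
from plan import *
o=bot.get_obs();print(o["joint_positions"].round(2),o["tool_pos"].round(),toolT(o)[:3,:3].round(2))
c=bot.capture("wrist");cv2.imwrite("pics/w1.png",c["color"])
import pickle;pickle.dump((o,c),open("w1.pkl","wb"))
E
```

```text
time: 0.78
tool_pos: [309.4, 288.1, 223.2]
tcp_rot: [3.141, 0.0, 2.422]
contact_force: [0.9, -0.6, 0.3]
grip_width: 91.8
finger_force: 0.0
time: 1.27
tool_pos: [430.4, 119.2, 220.4]
tcp_rot: [3.141, -0.0, 2.094]
contact_force: [0.5, 0.3, -0.2]
grip_width: 92.0
finger_force: 0.0
time: 1.9
tool_pos: [486.1, -156.2, 209.4]
tcp_rot: [3.107, -0.294, 1.813]
contact_force: [2.0, -0.6, -1.0]
grip_width: 91.5
finger_force: 0.0
time: 2.52
tool_pos: [529.9, -378.3, 194.3]
tcp_rot: [-3.133, -0.529, 1.562]
contact_force: [0.3, 0.8, 0.3]
grip_width: 92.4
finger_force: 0.0
[-0.89  0.85  0.83  0.33  1.87 -0.85] [ 530. -378.  194.] [[ 0.01  1.   -0.  ]
 [ 0.86 -0.    0.5 ]
 [ 0.5  -0.01 -0.86]]
```

View pics/w1.png

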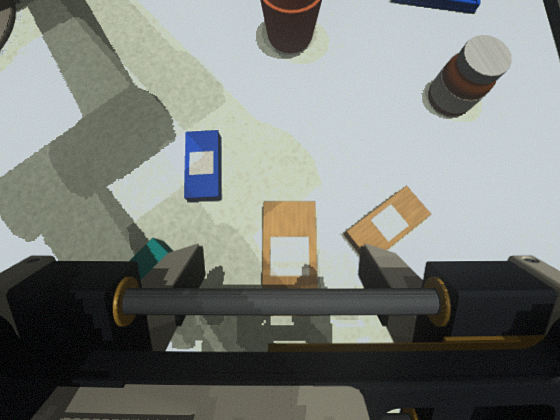

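The wrist view shows the carton at (289,240), in line with the fingers. The small tan look-alike at (390,220) is to the right, so I'll open the fingers only as far as needed. I'll refine the carton pose from this picture.

Run:
```python
from plan import *
import pickle
o,c=pickle.load(open("w1.pkl","rb"));T=toolT(o)
hsv=cv2.cvtColor(c["color"],cv2.COLOR_BGR2HSV)
m=((hsv[...,0]<25)&(hsv[...,1]>80)&(hsv[...,2]>120)).astype(np.uint8);m[285:]=0;m[:,:230]=0;m[:,335:]=0
ys,xs=np.nonzero(m);print(xs.min(),xs.max(),ys.min())
for v in (205,225,250,265):
    x=np.nonzero(m[v])[0];print(v,onz(c,x.min(),v,32,T)[:2].round(1),onz(c,x.max()+1,v,32,T)[:2].round(1))
for u in (270,300):print("far end",onz(c,u,np.nonzero(m[:,u])[0].min(),32,T)[:2].round(1))
plan([((531.5,-388,60),ori(-90,-30)),((531.5,-388,8),ori(-90,-30))])
```

```text
263 319 0
205 [ 508.7 -304.7] [ 568.8 -305.2]
225 [ 507.7 -328.6] [ 569.2 -329. ]
250 [ 508.  -357.5] [ 568.3 -357.9]
265 [ 508.1 -374.3] [ 568.9 -374.7]
far end [514.6  -9.2]
far end [557.  -20.4]
3 -> [ 532. -388.   60.]
   [[-0.0264,0.0007,0.0372,-0.0015,-0.0015,-0.0013],[-0.0264,0.0006,0.0373,-0.0015,-0.0015,-0.0013],[-0.0263,0.0005,0.0373,-0.0015,-0.0015,-0.0013]]
1 -> [ 532. -388.    8.]
   [[-0.026,0.0,0.045,0.0,0.0,0.0]]
```

```bash
python3 -m crank '[[-0.0205,0.0027,0.0357,0,0,0],[-0.0205,0.0027,0.0357,0,0,0],[-0.0205,0.0027,0.0357,0,0,0],[0,0,0,0,0,0]]' 84
python3 -m crank '[[-0.014,0,0.026,0,0,0],[-0.0145,0,0.026,0,0,0],[0,0,0,0,0,0]]'
python3 -m crank '[[0,0,0,0,0,0],[0,0,0,0,0,0],[0,0,0,0,0,0],[0,0,0,0,0,0],[0,0,0,0,0,0]]' 0
```

```text
time: 3.08
tool_pos: [538.1, -370.5, 75.0]
tcp_rot: [-3.134, -0.529, 1.571]
contact_force: [0.3, -0.4, 0.3]
grip_width: 77.1
finger_force: 0.0
time: 3.45
tool_pos: [538.7, -371.0, 18.2]
tcp_rot: [-3.138, -0.526, 1.571]
contact_force: [-0.1, -0.1, 0.2]
grip_width: 77.1
finger_force: 0.0
time: 4.08
tool_pos: [539.4, -372.8, 19.9]
tcp_rot: [-3.141, -0.523, 1.572]
contact_force: [-0.3, -0.6, 7.4]
grip_width: 61.5
finger_force: 30.0
```

```bash
python3 -m crank '[[0,0,0,0,0,0],[0,0,0,0,0,0],[-0.0085,0,0.0068,0,0,0],[0,0,0,0,0,0]]' 84
python3 -m crank '[[0,0,0,0,0,0],[0,0,0,0,0,0],[0,0,0,0,0,0],[0,0,0,0,0,0],[0,0,0,0,0,0]]' 0
python3 - <<'E'
from plan import *
p=bot.get_obs()["tool_pos"]
plan([(p+[-20,0,130],None),(p+[-60,30,140],ori(-90,30)),(p+[-60,30,140],ori(-90,60))])
E
```

```text
time: 4.58
tool_pos: [538.2, -375.9, 5.8]
tcp_rot: [-3.137, -0.526, 1.57]
contact_force: [-0.3, 0.8, 0.5]
grip_width: 76.9
finger_force: 0.0
time: 5.2
tool_pos: [538.8, -376.1, 7.3]
tcp_rot: [-3.139, -0.524, 1.571]
contact_force: [0.7, -0.7, -1.0]
grip_width: 61.7
finger_force: 30.0
3 -> [ 519. -376.  137.]
   [[0.0217,-0.0068,-0.0375,0.0,0.0,0.0],[0.0217,-0.0068,-0.0375,0.0,0.0,0.0],[0.0217,-0.0068,-0.0375,0.0,0.0,0.0]]
7 -> [ 479. -346.  147.]
   [[0.0044,-0.0057,0.0009,-0.0004,-0.1497,0.0002],[0.0045,-0.0057,0.0003,-0.0004,-0.1497,0.0002],[0.0045,-0.0057,-0.0004,-0.0004,-0.1497,0.0002],[0.0044,-0.0057,-0.0011,-0.0004,-0.1497,0.0002],[0.0042,-0.0057,-0.0017,-0.0004,-0.1497,0.0002]]
   [[0.0039,-0.0057,-0.0023,-0.0004,-0.1497,0.0002],[0.0035,-0.0057,-0.0029,-0.0004,-0.1497,0.0002]]
4 -> [ 479. -346.  147.]
   [[0.0,0.0,0.0,-0.0,-0.1309,-0.0],[0.0,0.0,0.0,-0.0,-0.1309,-0.0],[0.0,0.0,0.0,-0.0,-0.1309,-0.0],[0.0,0.0,0.0,-0.0,-0.1309,-0.0]]
```

```bash
python3 -m crank '[[0.022,0,-0.0375,0,0,0],[0.022,0,-0.0375,0,0,0],[0.022,0,-0.0375,0,0,0],[0,0,0,0,0,0]]'
python3 -m crank '[[0,0,0,0,-0.15,0],[0,0,0,0,-0.15,0],[0,0,0,0,-0.15,0],[0,0,0,0,-0.15,0],[0,0,0,0,-0.15,0]]'
python3 -m crank '[[0,0,0,0,-0.13,0],[0,0,0,0,-0.13,0],[0,0,0,0,-0.13,0],[0,0,0,0,-0.13,0],[0,0,0,0,0,0]]'
python3 - <<'E'
from plan import *
o=bot.get_obs();print(o["joint_positions"].round(2),toolT(o)[:3,:3].round(2))
E
```

```text
time: 5.7
tool_pos: [540.3, -376.5, 141.9]
tcp_rot: [3.139, -0.519, 1.574]
contact_force: [0.8, -0.3, -1.9]
grip_width: 61.6
finger_force: 30.0
time: 6.32
tool_pos: [538.6, -374.7, 136.8]
tcp_rot: [-3.138, 0.229, 1.574]
contact_force: [-0.2, -0.1, -2.0]
grip_width: 61.8
finger_force: 30.0
time: 6.95
tool_pos: [538.0, -372.7, 134.1]
tcp_rot: [-3.129, 0.741, 1.584]
contact_force: [-0.4, -0.5, -0.6]
grip_width: 61.5
finger_force: 30.0
[-0.42  0.6   1.63 -0.98  0.84  0.24] [[-0.01  1.   -0.  ]
 [ 0.74  0.   -0.67]
 [-0.67 -0.01 -0.74]]
```

The j4 limit stops the tilt at 42°. I'll lay the carton back down, regrip it with the tool leaned about 45° the other way, and turn again.

```bash
python3 -m crank '[[0,0,0,0,0.18,0],[0,0,0,0,0.18,0],[0,0,0,0,0.18,0],[0,0,0,0,0.18,0],[0,0,0,0,0.18,0]]'
python3 -m crank '[[0,0,0,0,0.18,0],[0,0,0,0,0.185,0],[0,0,0,0,0,0]]'
python3 - <<'E'
from plan import *
o=bot.get_obs();p=o["tool_pos"];print(p.round(1),o["tcp_rot"].round(3))
plan([((538.5,-376,35),ori(-90,-30)),((538.5,-376,9),ori(-90,-30)),((538.5,-370,10),ori(-90,-45))])
E
```

```text
time: 7.58
tool_pos: [538.2, -377.4, 139.1]
tcp_rot: [-3.14, -0.132, 1.573]
contact_force: [-0.5, -0.8, -2.0]
grip_width: 61.9
finger_force: 30.0
time: 7.95
tool_pos: [535.9, -379.4, 133.5]
tcp_rot: [-3.134, -0.495, 1.563]
contact_force: [0.1, -0.2, -1.6]
grip_width: 62.1
finger_force: 30.0
[ 535.9 -379.4  133.5] [-3.134 -0.495  1.563]
2 -> [ 538. -376.   35.]
   [[-0.0219,0.0016,0.0441,-0.0019,0.0143,-0.0036],[-0.0225,0.0015,0.0438,-0.0019,0.0143,-0.0036]]
1 -> [ 538. -376.    9.]
   [[-0.013,0.0,0.0225,0.0,0.0,0.0]]
2 -> [ 538. -370.   10.]
   [[0.0028,0.0,0.0011,-0.0,0.1309,-0.0],[0.0027,0.0,0.0014,-0.0,0.1309,-0.0]]
```

```bash
python3 -m crank '[[-0.022,0.0016,0.044,-0.002,0.014,-0.0035],[-0.0225,0.0015,0.044,-0.002,0.014,-0.0035],[0,0,0,0,0,0],[-0.012,0,0.022,0,0,0],[0,0,0,0,0,0]]'
python3 -m crank '[[0,0,0,0,0,0],[0,0,0,0,0,0],[0.003,0,-0.004,0,0.13,0],[0.003,0,0.001,0,0.13,0],[0,0,0,0,0,0]]' 84
python3 - <<'E'
from plan import *
o=bot.get_obs();p=o["tool_pos"];print(p.round(1),o["tcp_rot"].round(3),o["joint_positions"].round(2))
plan([((538.5,-372,11),ori(-90,-45))])
E
```

```text
time: 8.57
tool_pos: [540.8, -371.9, 15.1]
tcp_rot: [3.14, -0.519, 1.575]
contact_force: [-0.1, -0.0, -1.4]
grip_width: 61.8
finger_force: 30.0
time: 9.2
tool_pos: [539.4, -369.4, 17.6]
tcp_rot: [-3.14, -0.782, 1.57]
contact_force: [0.4, -0.2, -0.1]
grip_width: 77.4
finger_force: 0.0
[ 539.4 -369.4   17.6] [-3.14  -0.782  1.57 ] [-0.93  1.16  0.79  0.45  1.84 -0.96]
1 -> [ 538. -372.   11.]
   [[-0.0065,-0.0009,0.0029,-0.0012,0.0036,-0.0009]]
```

```bash
python3 -m crank '[[-0.0065,-0.001,0.003,0,0.003,0],[0,0,0,0,0,0]]'
python3 -m crank '[[0,0,0,0,0,0],[0,0,0,0,0,0],[0,0,0,0,0,0],[0,0,0,0,0,0],[0,0,0,0,0,0]]' 0
python3 -m crank '[[0.03,0,-0.03,0,0,0],[0.03,0,-0.03,0,0,0],[0.03,0,-0.03,0,0,0],[0,0,0,0,0,0]]'
python3 -m crank '[[0,0,0,0,-0.157,0],[0,0,0,0,-0.157,0],[0,0,0,0,-0.157,0],[0,0,0,0,-0.157,0],[0,0,0,0,-0.157,0]]'
python3 -m crank '[[0,0,0,0,-0.157,0],[0,0,0,0,-0.157,0],[0,0,0,0,-0.157,0],[0,0,0,0,-0.157,0],[0,0,0,0,0,0]]'
python3 - <<'E'
from plan import *
o=bot.get_obs();p=o["tool_pos"];print(p.round(1),o["tcp_rot"].round(3),o["joint_positions"].round(2))
E
```

```text
time: 9.45
tool_pos: [539.5, -370.7, 13.1]
tcp_rot: [3.141, -0.782, 1.574]
contact_force: [0.1, 0.9, -0.5]
grip_width: 77.3
finger_force: 0.0
time: 10.07
tool_pos: [539.8, -370.8, 13.5]
tcp_rot: [3.14, -0.784, 1.574]
contact_force: [3.3, 1.8, 5.8]
grip_width: 62.3
finger_force: 30.0
time: 10.58
tool_pos: [539.9, -372.1, 142.9]
tcp_rot: [3.137, -0.778, 1.576]
contact_force: [0.5, 0.2, -1.9]
grip_width: 61.9
finger_force: 30.0
time: 11.2
tool_pos: [538.4, -370.8, 138.4]
tcp_rot: [-3.14, 0.005, 1.574]
contact_force: [-0.0, -0.6, -2.4]
grip_width: 61.9
finger_force: 30.0
time: 11.82
tool_pos: [538.2, -367.8, 136.2]
tcp_rot: [-3.133, 0.624, 1.583]
contact_force: [-0.0, 0.5, -1.4]
grip_width: 61.3
finger_force: 30.0
[ 538.2 -367.8  136.2] [-3.133  0.624  1.583] [-0.46  0.58  1.59 -0.79  0.84  0.03]
```

Run:
```python
from plan import *
plan([((538.5,-368,130),ori(-75,45.1)),((538.5,-368,82),ori(-75,45.1))])
```

```text
2 -> [ 538. -368.  130.]
   [[0.0018,0.0002,0.0026,-0.0857,-0.0814,-0.0949],[0.0019,0.0001,0.0024,-0.0857,-0.0814,-0.0949]]
1 -> [ 538. -368.   82.]
   [[0.034,0.0,0.0339,0.0,0.0,0.0]]
```

```bash
python3 -m crank '[[0.002,0,0.0025,-0.086,-0.081,-0.095],[0.002,0,0.0025,-0.086,-0.081,-0.095],[0,0,0,0,0,0],[0,0,0,0,0,0]]'
python3 -m crank '[[0.015,0,0.015,0,0,0],[0.015,0,0.015,0,0,0],[0,0,0,0,0,0]]'
python3 - <<'E'
from plan import *
o=bot.get_obs();p=o["tool_pos"];print(p.round(1),o["tcp_rot"].round(3),o["joint_positions"].round(2))
plan([((538.5,-368,82),ori(-75,45.1))])
c=bot.capture("scene");x,y=proj(c,[538,-368,65]);print(x,y)
a=c["color"][int(y)-60:int(y)+60,int(x)-70:int(x)+70];cv2.imwrite("pics/s2.png",cv2.resize(a,(700,600),interpolation=cv2.INTER_CUBIC))
E
```

```text
time: 12.32
tool_pos: [552.3, -375.0, 157.7]
tcp_rot: [-3.139, 0.728, 1.818]
contact_force: [-0.7, 0.7, -1.8]
grip_width: 61.7
finger_force: 30.0
time: 12.7
tool_pos: [558.4, -372.7, 124.2]
tcp_rot: [-3.129, 0.697, 1.824]
contact_force: [0.2, 0.4, -1.4]
grip_width: 61.7
finger_force: 30.0
[ 558.4 -372.7  124.2] [-3.129  0.697  1.824] [-0.47  0.57  1.7  -1.    0.62  0.05]
1 -> [ 538. -368.   82.]
   [[0.0344,-0.0178,0.0264,-0.0179,-0.0899,-0.0056]]
171.0040435567916 229.71626855784564
```

View pics/s2.png

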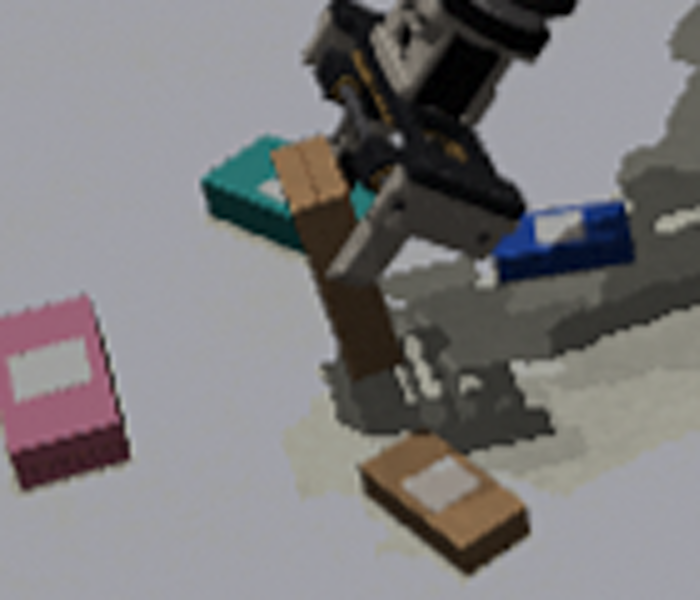

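The carton is held nearly upright in the air. Its tilt is again limited by j4, so I'll fit a simple arm model from the recorded poses and choose a reachable standing spot.

```bash
cat > fk.py <<'E'
from plan import *
from scipy.optimize import least_squares
Q=[[1.118,.3427,1.525,0,1.2754,-.146],[-.89,.85,.83,.33,1.87,-.85],[-.42,.6,1.63,-.98,.84,.24],[-.93,1.16,.79,.45,1.84,-.96],[-.46,.58,1.59,-.79,.84,.03],[-.47,.57,1.7,-1,.62,.05]]
P=[(158.35,500.12,226.05),(530,-378.3,194.3),(538,-372.7,134.1),(539.4,-369.4,17.6),(538.2,-367.8,136.2),(558.4,-372.7,124.2)]
E=[(-3.14,0,2.835),(-3.133,-.529,1.562),(-3.129,.741,1.584),(-3.14,-.782,1.57),(-3.133,.624,1.583),(-3.129,.697,1.824)]
rot=lambda a,t:R.from_euler(a,t).as_matrix()
def fk(q,k):
    a0,h,d,L1,L2,Lt,c,e=k
    A=rot('z',q[0]);B=A@rot('y',q[1]);C=B@rot('y',q[2]);F=C@rot('z',S[0]*q[3])@rot('y',q[4])
    M=F@rot('z',S[1]*q[5]+c)
    return A@[a0,d,h]+B@[0,0,L1]+C@[e,0,L2]+F@[0,0,Lt],M
def res(k):
    r=[]
    for q,p,e in zip(Q,P,E):
        x,M=fk(q,k);r+=list(x-p)+list(300*R.from_matrix(M.T@rot('xyz',e)).as_rotvec())
    return r
best=None
for S in [(1,1),(1,-1),(-1,1),(-1,-1)]:
  for c in (0,1.57,3.1,-1.57):
    f=least_squares(res,[0,300,76,400,400,200,c,0],loss='soft_l1')
    if best is None or f.cost<best[0]: best=(f.cost,S,f.x)
S,K=best[1:]
lo=np.array([-2.53,-.77,.04,-1,.28,-3.11]);hi=np.array([2.53,2.02,2.7,4.14,2.66,3.11])
def ik(p,M,q0):
    f=least_squares(lambda q:np.r_[fk(q,K)[0]-p,300*R.from_matrix(fk(q,K)[1].T@M).as_rotvec()],q0,bounds=(lo+.02,hi-.02))
    return f.cost,f.x
if __name__=="__main__":
    print(best[0],S,K.round(1),np.abs(res(K)).max())
    q0=bot.get_obs()["joint_positions"]
    for r in (670,750,800,850):
      for th in (-35,-45):
       for rel in (0,-20,-35,-50):
        p=np.array([r*np.cos(np.radians(th)),r*np.sin(np.radians(th)),72]);c,q=ik(p,ori(th+rel,45.),np.clip(q0,lo+.05,hi-.05))
        if c<20: print(r,th,rel,round(c,1),q.round(2))
E
python3 fk.py
```

```text
12.975932349760562 (1, 1) [ -3.5 225.3  76.4 504.  384.1 317.9   1.6  45.9] 2.9094876947776473
800 -35 -50 11.0 [-0.47  0.87  1.28 -0.98  0.8   0.09]
800 -45 -50 11.0 [-0.64  0.87  1.28 -0.98  0.8   0.09]
850 -35 -20 3.6 [-0.61  0.82  1.41 -0.98  0.3  -0.36]
850 -35 -35 6.1 [-0.53  0.87  1.29 -0.98  0.56 -0.14]
850 -35 -50 0.0 [-0.48  0.95  1.12 -0.93  0.84  0.  ]
850 -45 -20 3.6 [-0.78  0.82  1.41 -0.98  0.3  -0.36]
850 -45 -35 6.1 [-0.71  0.87  1.29 -0.98  0.56 -0.14]
850 -45 -50 0.0 [-0.65  0.95  1.12 -0.93  0.84  0.  ]
```

Run:
```python
import fk
from fk import *
import pickle
o,D=pickle.load(open("d0.pkl","rb"));t=D["top"]
print("pink",onz(t,435,222,20).round(),"edge",onz(t,380,101,0).round(),"small",onz(t,362,181,20).round())
q0=bot.get_obs()["joint_positions"];q0=np.clip(q0,lo+.05,hi-.05)
for z in (130,72): c,q=ik(np.array([760,-350,z]),ori(-75,45.1),q0);print("stand",z,round(c,1),q.round(2))
for tl in (45,35,25):
    M=ori(-75,tl);print("regrasp",tl,ik(np.array([760,-350,95])+19*M[:,2],M,q0)[0].round(1))
    for d in (120,130):
      M=ori(17,tl);h=np.array([np.cos(np.radians(17)),np.sin(np.radians(17)),0])
      g=np.array([571,396,125+30])+h*(d+16)
      for fl in(0,1):
        c,q=ik(g+19*M[:,2],ori(17,tl,fl),np.array([.5,.8,1.2,-.3,.7,.3+1.5*fl]));print("final",tl,d,fl,round(c,2),q.round(2))
plan([((700,-360,150),ori(-75,42)),((760,-350,130),ori(-75,45.1))])
```

```text
pink [ 516. -556.   20.] edge [ 935. -403.    0.] small [ 653. -325.   20.]
stand 130 0.0 [-0.29  0.86  1.13 -0.89  0.89 -0.06]
stand 72 0.0 [-0.29  0.93  1.16 -0.95  0.83  0.04]
regrasp 45 0.0
final 45 120 0 6.63 [ 0.52  0.7   1.43 -0.59  0.3  -0.84]
final 45 120 1 6.63 [ 0.52  0.7   1.43 -0.59  0.3   2.3 ]
final 45 130 0 1.57 [ 0.52  0.71  1.41 -0.56  0.3  -0.87]
final 45 130 1 1.57 [ 0.52  0.71  1.41 -0.56  0.3   2.27]
regrasp 35 0.0
final 35 120 0 0.0 [ 0.51  0.72  1.29 -0.23  0.54 -1.2 ]
final 35 120 1 0.0 [ 0.51  0.72  1.29 -0.23  0.54  1.94]
final 35 130 0 0.0 [ 0.5   0.74  1.26 -0.22  0.56 -1.21]
final 35 130 1 0.0 [ 0.5   0.74  1.26 -0.22  0.56  1.93]
regrasp 25 0.0
final 25 120 0 0.0 [ 0.49  0.77  1.11 -0.11  0.84 -1.32]
final 25 120 1 0.0 [ 0.49  0.77  1.11 -0.11  0.84  1.82]
final 25 130 0 0.0 [ 0.49  0.79  1.07 -0.11  0.85 -1.32]
final 25 130 1 0.0 [ 0.49  0.79  1.07 -0.11  0.85  1.82]
3 -> [ 700. -360.  150.]
   [[-0.0111,0.0466,-0.0019,-0.0056,-0.0115,-0.0022],[-0.0113,0.0466,-0.0015,-0.0056,-0.0115,-0.0022],[-0.0114,0.0466,-0.0011,-0.0056,-0.0115,-0.0022]]
2 -> [ 760. -350.  130.]
   [[0.0045,0.0303,0.0094,0.0,-0.0271,0.0],[0.0048,0.0303,0.0093,0.0,-0.0271,0.0]]
```

```bash
python3 -m crank '[[-0.011,0.0465,-0.002,-0.0055,-0.0115,-0.002],[-0.011,0.0465,-0.0015,-0.0055,-0.0115,-0.002],[-0.0115,0.0465,-0.001,-0.0055,-0.0115,-0.002],[0.0045,0.03,0.0095,0,-0.027,0],[0.005,0.03,0.0095,0,-0.027,0]]'
python3 -m crank '[[0,0,0,0,0,0],[0,0,0,0,0,0]]'
python3 - <<'E'
from plan import *
o=bot.get_obs();print(o["tool_pos"].round(1),o["tcp_rot"].round(3),o["joint_positions"].round(2))
plan([((760,-350,125),ori(-75,45.1)),((760,-350,82),ori(-75,45.1))])
E
```

```text
time: 13.38
tool_pos: [760.5, -350.0, 131.6]
tcp_rot: [3.138, 0.79, 1.829]
contact_force: [-0.1, -0.5, -2.7]
grip_width: 62.3
finger_force: 30.0
time: 13.62
tool_pos: [758.8, -350.5, 131.4]
tcp_rot: [3.14, 0.788, 1.831]
contact_force: [-0.9, -0.3, -1.0]
grip_width: 62.2
finger_force: 30.0
[ 758.8 -350.5  131.4] [3.14  0.788 1.831] [-0.29  0.86  1.14 -0.89  0.89 -0.06]
1 -> [ 760. -350.  125.]
   [[0.0046,0.0012,0.0044,0.0004,0.0013,-0.0014]]
1 -> [ 760. -350.   82.]
   [[0.0305,0.0,0.0304,0.0,0.0,0.0]]
```

```bash
python3 -m crank '[[0.0165,0,0.0165,0,0,0],[0.0165,0,0.0165,0,0,0],[0,0,0,0,0,0]]'
python3 - <<'E'
from plan import *
o=bot.get_obs();print(o["tool_pos"].round(1),o["tcp_rot"].round(3),o["joint_positions"].round(2))
c=bot.capture("scene");x,y=proj(c,[760,-355,65]);print(x,y)
a=c["color"][int(y)-60:int(y)+60,int(x)-70:int(x)+70];cv2.imwrite("pics/s3.png",cv2.resize(a,(700,600),interpolation=cv2.INTER_CUBIC))
E
python3 -m crank '[[0.0015,0,0.0015,0,0,0],[0,0,0,0,0,0]]'
python3 -m crank '[[0.0015,0,0.0015,0,0,0],[0,0,0,0,0,0]]'
python3 -m crank '[[0.0015,0,0.0015,0,0,0],[0,0,0,0,0,0]]'
```

```text
time: 14.0
tool_pos: [757.6, -351.0, 83.2]
tcp_rot: [-3.14, 0.787, 1.832]
contact_force: [0.0, -0.0, -2.2]
grip_width: 61.9
finger_force: 30.0
[ 757.6 -351.    83.2] [-3.14   0.787  1.832] [-0.3   0.91  1.17 -0.95  0.84  0.03]
174.36448379042037 282.8314405097836
time: 14.3
tool_pos: [759.8, -350.8, 84.2]
tcp_rot: [3.137, 0.79, 1.828]
contact_force: [-0.0, 0.2, -1.8]
grip_width: 62.0
finger_force: 30.0
time: 14.55
tool_pos: [759.4, -350.5, 80.5]
tcp_rot: [3.139, 0.789, 1.83]
contact_force: [0.0, -0.7, -1.9]
grip_width: 61.6
finger_force: 30.0
time: 14.8
tool_pos: [759.4, -350.5, 78.0]
tcp_rot: [3.139, 0.789, 1.831]
contact_force: [0.2, -0.0, -2.0]
grip_width: 61.7
finger_force: 30.0
```

View pics/s3.png

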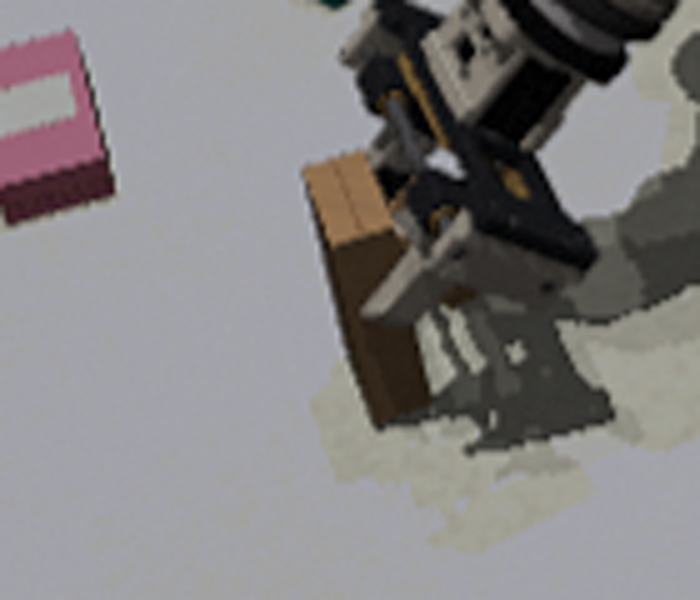

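The carton hangs upright with its bottom at about crop (400,415), just above the counter. I'll keep lowering it until it touches.

```bash
for i in 1 2 3; do :; done
python3 -m crank '[[0.0015,0,0.0015,0,0,0],[0,0,0,0,0,0]]' | grep -E "tool_pos|force"
python3 -m crank '[[0.0015,0,0.0015,0,0,0],[0,0,0,0,0,0]]' | grep -E "tool_pos|force"
python3 -m crank '[[0.001,0,0.001,0,0,0],[0,0,0,0,0,0]]' | grep -E "tool_pos|force"
python3 -m crank '[[0.001,0,0.001,0,0,0],[0,0,0,0,0,0]]' | grep -E "tool_pos|force"
```

```text
tool_pos: [759.4, -350.5, 75.9]
contact_force: [-1.1, 0.8, -1.4]
finger_force: 30.0
tool_pos: [759.8, -350.8, 75.6]
contact_force: [-1.8, 1.0, 4.0]
finger_force: 30.0
tool_pos: [760.0, -350.9, 75.5]
contact_force: [-4.5, 3.6, 9.4]
finger_force: 30.0
tool_pos: [760.2, -351.1, 75.3]
contact_force: [-5.8, 3.9, 12.8]
finger_force: 30.0
```

```bash
python3 -m crank '[[-0.001,0,-0.001,0,0,0],[0,0,0,0,0,0]]' | grep -E "tool_pos|force"
python3 -m crank '[[0,0,0,0,0,0],[0,0,0,0,0,0],[0,0,0,0,0,0]]' 84
python3 -m crank '[[0,0,-0.015,0,0,0],[0,0,-0.03,0,0,0],[0,0,-0.04,0,0,0],[0,0,0,0,0,0],[0,0,0,0,0,0]]'
python3 - <<'E'
from plan import *
import pickle
o=bot.get_obs();c=bot.capture("wrist");s=bot.capture("scene");t=bot.capture("top");pickle.dump((o,c,s,t),open("w2.pkl","wb"))
x,y=proj(s,[760,-355,65]);a=s["color"][int(y)-60:int(y)+60,int(x)-60:int(x)+60]
cv2.imwrite("pics/s4.png",np.hstack([cv2.resize(a,(360,360)),cv2.resize(c["color"],(440,360))]))
E
```

```text
tool_pos: [760.2, -351.0, 75.4]
contact_force: [-3.6, 2.6, 7.5]
finger_force: 30.0
time: 16.42
tool_pos: [759.4, -350.5, 72.2]
tcp_rot: [3.139, 0.788, 1.831]
contact_force: [-0.3, -0.3, 1.0]
grip_width: 77.2
finger_force: 0.0
time: 17.05
tool_pos: [743.7, -292.1, 132.6]
tcp_rot: [3.139, 0.789, 1.831]
contact_force: [-0.9, -1.4, 0.1]
grip_width: 77.0
finger_force: 0.0
```

View pics/s4.png

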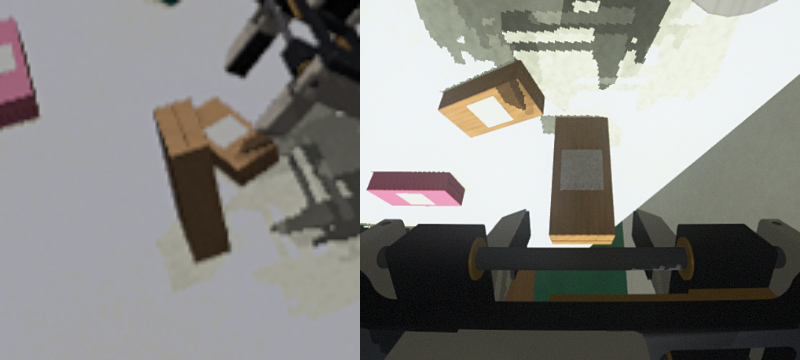

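The carton stands free on its short end, label toward the tool, with the label at about wrist pixel (282,198). I'll locate the label by its corners and plan the regrasp with a 30° lean.

```bash
cat > lab.py <<'E'
from plan import *
import pickle
o,c,s,t=pickle.load(open("w2.pkl","rb"));T=toolT(o)
h=cv2.cvtColor(c["color"],cv2.COLOR_BGR2HSV)
m=((h[...,1]<60)&(h[...,2]<190)).astype(np.uint8);m[:,:240]=m[:,325:]=0;m[:150]=0;m[250:]=0
n,l,st,ce=cv2.connectedComponentsWithStats(m);k=l[198,282];print(st[k],ce[k])
q=cv2.approxPolyDP(cv2.convexHull(np.argwhere(l==k)[:,::-1].astype(np.int32)),6,True)[:,0];print(q.tolist())
C=onz(c,*ce[k],65,T);print("label",C.round(1))
for v in q: print(v,onz(c,*v,43 if v[1]<ce[k][1] else 87,T).round(1))
E
python3 lab.py
```

```text
[ 253  174   58   48 2613] [281.73670111 197.90164562]
[[310, 220], [254, 221], [256, 175], [307, 174]]
label [ 755.1 -333.2   65. ]
[310 220] [ 775.3 -323.8   87. ]
[254 221] [ 733.5 -336.6   87. ]
[256 175] [ 733.7 -337.9   43. ]
[307 174] [ 775.3 -325.4   43. ]
```

Run:
```python
from plan import *
M=ori(-73,30);G=np.array([759.3,-346.3,97]);z=M[:,2]
plan([(G-70*z,M),(G+19*z,M)])
```

```text
2 -> [ 749. -313.  158.]
   [[-0.0166,0.0003,-0.002,-0.011,0.1322,-0.0145],[-0.0162,0.0001,-0.0042,-0.011,0.1322,-0.0145]]
2 -> [ 762. -355.   81.]
   [[-0.0,-0.0,0.0445,0.0,0.0,0.0],[-0.0,-0.0,0.0445,0.0,0.0,0.0]]
```

```bash
python3 -m crank '[[-0.0165,0,-0.002,-0.011,0.132,-0.0145],[-0.016,0,-0.004,-0.011,0.132,-0.0145],[0,0,0,0,0,0]]'
python3 -m crank '[[0,0,0.022,0,0,0],[0,0,0,0,0,0]]'
python3 - <<'E'
from plan import *
M=ori(-73,30);G=np.array([759.3,-346.3,97]);z=M[:,2]
plan([(G+19*z,M)])
E
```

```text
time: 17.58
tool_pos: [749.6, -316.3, 161.3]
tcp_rot: [3.135, 0.529, 1.859]
contact_force: [-0.4, 0.7, 0.4]
grip_width: 77.3
finger_force: 0.0
time: 17.82
tool_pos: [750.2, -321.6, 133.2]
tcp_rot: [-3.135, 0.521, 1.871]
contact_force: [-0.4, 1.2, 0.2]
grip_width: 77.1
finger_force: 0.0
2 -> [ 762. -355.   81.]
   [[-0.0024,0.0009,0.0317,-0.0025,-0.0015,0.0017],[-0.0024,0.0008,0.0317,-0.0025,-0.0015,0.0017]]
```

```bash
python3 -m crank '[[-0.0024,0.001,0.0317,-0.0025,-0.0015,0.0017],[-0.0024,0.001,0.0317,-0.0025,-0.0015,0.0017],[0,0,0,0,0,0]]'
python3 -m crank '[[0,0,0,0,0,0],[0,0,0,0,0,0],[0,0,0,0,0,0],[0,0,0,0,0,0],[0,0,0,0,0,0]]' 0
python3 -m crank '[[0.015,0,-0.026,0,0,0],[0.025,0,-0.043,0,0,0],[0,0,0,0,0,0]]'
python3 - <<'E'
from plan import *
# hold near scanner: stay far out until yaw is right, then come to hover
h=np.array([np.cos(np.radians(17)),np.sin(np.radians(17)),0]);M=ori(17,30)
G=np.array([571,396,125+32])+h*(135+16);Tf=G+19*M[:,2];print(Tf)
o=bot.get_obs();print(o["tool_pos"].round(1),o["tcp_rot"].round(3),o["joint_positions"].round(2))
plan([((690,-50,260),ori(-40,30)),((720,250,260),ori(0,30)),(Tf+[0,0,60],M)])
E
```

```text
time: 18.2
tool_pos: [763.0, -355.5, 81.7]
tcp_rot: [3.14, 0.523, 1.867]
contact_force: [-0.2, -0.1, -0.4]
grip_width: 77.5
finger_force: 0.0
time: 18.82
tool_pos: [765.8, -356.3, 88.7]
tcp_rot: [3.131, 0.529, 1.863]
contact_force: [-1.9, 2.1, 4.9]
grip_width: 62.6
finger_force: 29.3
time: 19.2
tool_pos: [745.3, -287.2, 128.7]
tcp_rot: [3.13, 0.528, 1.865]
contact_force: [0.5, 0.8, -1.1]
grip_width: 62.3
finger_force: 29.8
[724.48691333 442.92565861 140.54551733]
[ 745.3 -287.2  128.7] [3.13  0.528 1.865] [-0.3   0.8   1.12 -0.52  0.97 -0.35]
5 -> [690. -50. 260.]
   [[0.0287,0.0037,-0.0471,-0.0559,0.0015,-0.0999],[0.0282,0.0092,-0.0467,-0.0559,0.0015,-0.0999],[0.027,0.0146,-0.046,-0.0559,0.0015,-0.0999],[0.0254,0.0197,-0.045,-0.0559,0.0015,-0.0999],[0.0232,0.0246,-0.0438,-0.0559,0.0015,-0.0999]]
6 -> [720. 250. 260.]
   [[0.0245,0.0415,-0.0142,-0.0582,-0.0,-0.1008],[0.0202,0.0445,-0.0116,-0.0582,-0.0,-0.1008],[0.0156,0.0469,-0.009,-0.0582,-0.0,-0.1008],[0.0107,0.0487,-0.0062,-0.0582,-0.0,-0.1008],[0.0058,0.0498,-0.0033,-0.0582,-0.0,-0.1008]]
   [[0.0007,0.0502,-0.0004,-0.0582,-0.0,-0.1008]]
4 -> [724. 443. 201.]
   [[0.0065,0.0482,0.0134,-0.0371,0.0,-0.0642],[0.0034,0.048,0.0152,-0.0371,0.0,-0.0642],[0.0003,0.0475,0.017,-0.0371,0.0,-0.0642],[-0.0027,0.0468,0.0187,-0.0371,0.0,-0.0642]]
```

I raise the carton first so it clears the jar.

```bash
python3 -m crank '[[-0.025,0,-0.043,0,0,0],[-0.025,0,-0.043,0,0,0],[0,0,0,0,0,0]]'
python3 - <<'E'
from plan import *
h=np.array([np.cos(np.radians(17)),np.sin(np.radians(17)),0]);M=ori(17,30)
G=np.array([571,396,125+32])+h*(135+16);Tf=G+19*M[:,2]
plan([((700,-50,255),ori(-40,30)),((750,250,255),ori(0,30)),(Tf+[0,0,80],M)],dmax=52,amax=.14)
E
```

```text
time: 19.58
tool_pos: [745.4, -291.7, 231.9]
tcp_rot: [3.124, 0.533, 1.859]
contact_force: [1.1, -0.7, -1.7]
grip_width: 62.4
finger_force: 29.8
5 -> [700. -50. 255.]
   [[0.0398,0.0055,-0.0288,-0.0556,0.0028,-0.1009],[0.039,0.0111,-0.0282,-0.0556,0.0028,-0.1009],[0.0377,0.0165,-0.0273,-0.0556,0.0028,-0.1009],[0.0359,0.0217,-0.0262,-0.0556,0.0028,-0.1009],[0.0335,0.0266,-0.0247,-0.0556,0.0028,-0.1009]]
6 -> [750. 250. 255.]
   [[0.0223,0.0437,-0.0129,-0.0582,-0.0,-0.1008],[0.0178,0.0464,-0.0103,-0.0582,-0.0,-0.1008],[0.013,0.0484,-0.0075,-0.0582,-0.0,-0.1008],[0.008,0.0498,-0.0046,-0.0582,-0.0,-0.1008],[0.003,0.0506,-0.0017,-0.0582,-0.0,-0.1008]]
   [[-0.0021,0.0506,0.0012,-0.0582,-0.0,-0.1008]]
4 -> [724. 443. 221.]
   [[0.0098,0.0482,0.0043,-0.0371,0.0,-0.0642],[0.0067,0.0486,0.0061,-0.0371,0.0,-0.0642],[0.0036,0.0486,0.0079,-0.0371,0.0,-0.0642],[0.0005,0.0484,0.0097,-0.0371,0.0,-0.0642]]
```

```bash
python3 -m crank '[[0.04,0.0055,-0.029,-0.0555,0.003,-0.101],[0.039,0.011,-0.028,-0.0555,0.003,-0.101],[0.0375,0.0165,-0.0275,-0.0555,0.003,-0.101],[0.036,0.0215,-0.026,-0.0555,0.003,-0.101],[0.0335,0.0265,-0.0245,-0.0555,0.003,-0.101]]'
python3 -m crank '[[0.0225,0.0435,-0.013,-0.058,0,-0.101],[0.018,0.0465,-0.0105,-0.058,0,-0.101],[0.013,0.0485,-0.0075,-0.058,0,-0.101],[0.008,0.05,-0.0045,-0.058,0,-0.101],[0.003,0.0505,-0.0015,-0.058,0,-0.101]]'
python3 -m crank '[[-0.002,0.0505,0.001,-0.058,0,-0.101],[0,0,0,0,0,0],[0,0,0,0,0,0]]'
python3 - <<'E'
from plan import *
import pickle
h=np.array([np.cos(np.radians(17)),np.sin(np.radians(17)),0]);M=ori(17,30)
G=np.array([571,396,125+32])+h*(135+16);Tf=G+19*M[:,2]
o=bot.get_obs();print(o["joint_positions"].round(2))
plan([(Tf+[0,0,80],M)],dmax=52,amax=.14)
c=bot.capture("wrist");s=bot.capture("scene");t=bot.capture("top");pickle.dump((o,c,s,t),open("w3.pkl","wb"))
x,y=proj(s,[650,400,100]);a=s["color"][int(y)-70:int(y)+70,int(x)-70:int(x)+70]
cv2.imwrite("pics/s5.png",np.hstack([cv2.resize(a,(420,420)),cv2.resize(c["color"],(380,420))]))
E
```

```text
time: 20.2
tool_pos: [696.8, -47.8, 247.9]
tcp_rot: [-3.135, 0.511, 2.45]
contact_force: [0.4, 0.2, -1.6]
grip_width: 62.4
finger_force: 29.9
time: 20.82
tool_pos: [738.9, 202.5, 247.7]
tcp_rot: [-3.141, 0.509, 3.03]
contact_force: [1.3, 0.0, -1.8]
grip_width: 62.3
finger_force: 29.9
time: 21.2
tool_pos: [746.9, 250.6, 248.4]
tcp_rot: [3.141, 0.51, 3.141]
contact_force: [0.6, -0.6, -1.7]
grip_width: 62.1
finger_force: 29.9
[ 0.28  0.57  1.2  -0.18  0.88 -1.21]
4 -> [724. 443. 221.]
   [[0.0083,0.0481,0.0034,-0.0365,-0.0033,-0.0646],[0.0052,0.0484,0.0051,-0.0365,-0.0033,-0.0646],[0.0021,0.0484,0.0069,-0.0365,-0.0033,-0.0646],[-0.001,0.0481,0.0086,-0.0365,-0.0033,-0.0646]]
```

View pics/s5.png

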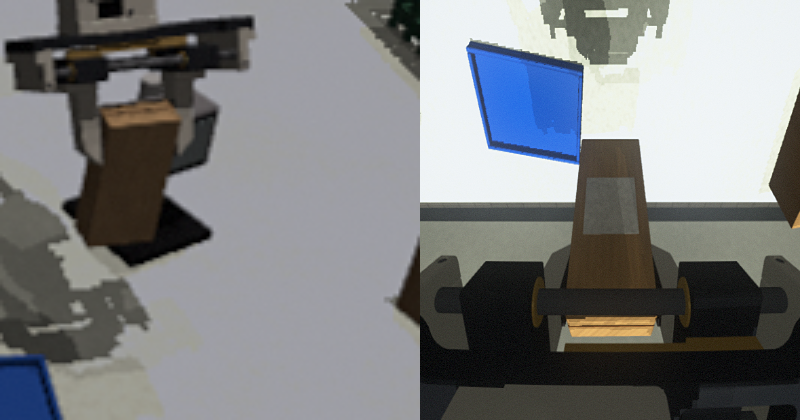

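The carton is held upright and the label is visible to the wrist camera at about (281,205). Before the final approach I want one closer look at the scanner, so I'll check which wrist pose would see its head.

Run:
```python
import fk
from fk import *
import pickle
o,c,s,t=pickle.load(open("w3.pkl","rb"))
a=np.radians(17);h=np.array([np.cos(a),np.sin(a),0]);l=np.array([-h[1],h[0],0]);W=np.array([571,396,125.])
pts=[W+y*l+z*np.array([0,0,1]) for y in(-46,46) for z in(-37,37)]
for p in [(700,180,260),(650,130,260),(720,230,260),(620,100,260)]:
  for az in (60,90,110,130):
    for tl in (30,45):
      M=ori(az,tl);co,q=ik(np.array(p,float),M,o["joint_positions"])
      T=np.eye(4);T[:3,:3]=M;T[:3,3]=p
      uv=np.array([proj(c,x,T) for x in pts])
      if co<3 and uv.min()>0 and uv[:,0].max()<560 and uv[:,1].max()<270: print(p,az,tl,round(co,1),uv.round().tolist(),q.round(2))
```

```text
(700, 180, 260) 60 30 0.0 [[434.0, 181.0], [458.0, 228.0], [465.0, 215.0], [490.0, 261.0]] [-0.05  0.53  1.25  0.51  1.16 -2.83]
(720, 230, 260) 60 30 0.0 [[445.0, 144.0], [475.0, 192.0], [478.0, 187.0], [508.0, 234.0]] [ 0.02  0.58  1.17  0.49  1.15 -2.74]
(720, 230, 260) 60 45 0.0 [[462.0, 103.0], [486.0, 165.0], [490.0, 145.0], [512.0, 200.0]] [-0.07  0.54  1.37  0.85  1.01 -3.07]
```

Run:
```python
from plan import *
plan([((720,230,260),ori(60,30)),((700,180,260),ori(60,30))],amax=.155)
```

```text
7 -> [720. 230. 260.]
   [[0.0027,-0.0029,-0.0032,-0.0739,-0.0013,-0.1302],[0.003,-0.0023,-0.0033,-0.0739,-0.0013,-0.1302],[0.0033,-0.0016,-0.0035,-0.0739,-0.0013,-0.1302],[0.0034,-0.0009,-0.0036,-0.0739,-0.0013,-0.1302],[0.0035,-0.0002,-0.0036,-0.0739,-0.0013,-0.1302]]
   [[0.0035,0.0005,-0.0036,-0.0739,-0.0013,-0.1302],[0.0033,0.0013,-0.0036,-0.0739,-0.0013,-0.1302]]
1 -> [700. 180. 260.]
   [[0.0462,-0.0077,-0.0267,0.0,0.0,0.0]]
```

```bash
python3 -m crank '[[0.003,-0.003,-0.003,-0.074,-0.001,-0.13],[0.003,-0.0025,-0.0035,-0.074,-0.001,-0.13],[0.003,-0.0015,-0.0035,-0.074,-0.001,-0.13],[0.0035,-0.001,-0.0035,-0.074,-0.001,-0.13],[0.0035,0,-0.0035,-0.074,-0.001,-0.13]]'
python3 -m crank '[[0.0035,0.0005,-0.0035,-0.074,-0.001,-0.13],[0.0035,0.0015,-0.0035,-0.074,-0.001,-0.13],[0,0,0,0,0,0],[0,0,0,0,0,0],[0,0,0,0,0,0]]'
python3 - <<'E'
from h import *
import pickle
o=bot.get_obs();c=bot.capture("wrist");pickle.dump((o,c),open("w4.pkl","wb"));print(o["joint_positions"].round(2))
E
python3 -m crank '[[0.046,-0.0075,-0.0265,0,0,0],[0,0,0,0,0,0],[0,0,0,0,0,0],[0,0,0,0,0,0]]'
python3 - <<'E'
from h import *
import pickle
o=bot.get_obs();c=bot.capture("wrist");pickle.dump((o,c),open("w5.pkl","wb"))
o4,c4=pickle.load(open("w4.pkl","rb"))
f=lambda c:cv2.resize(c["color"][80:330,400:560],(390,600),interpolation=cv2.INTER_CUBIC)
cv2.imwrite("pics/w45.png",cv2.convertScaleAbs(np.hstack([f(c4),np.zeros((600,20,3),np.uint8),f(c)]),alpha=1.3))
E
```

```text
time: 21.98
tool_pos: [727.6, 235.6, 258.0]
tcp_rot: [3.139, 0.521, -2.39]
contact_force: [0.1, 0.5, -2.8]
grip_width: 62.0
finger_force: 29.9
time: 22.6
tool_pos: [719.5, 231.8, 260.3]
tcp_rot: [3.14, 0.523, -2.095]
contact_force: [-1.3, 0.6, -2.0]
grip_width: 62.1
finger_force: 29.9
[ 0.03  0.58  1.16  0.49  1.15 -2.74]
time: 23.15
tool_pos: [699.9, 182.6, 260.3]
tcp_rot: [3.14, 0.524, -2.093]
contact_force: [-0.5, -0.3, -1.8]
grip_width: 61.7
finger_force: 30.0
```

View pics/w45.png

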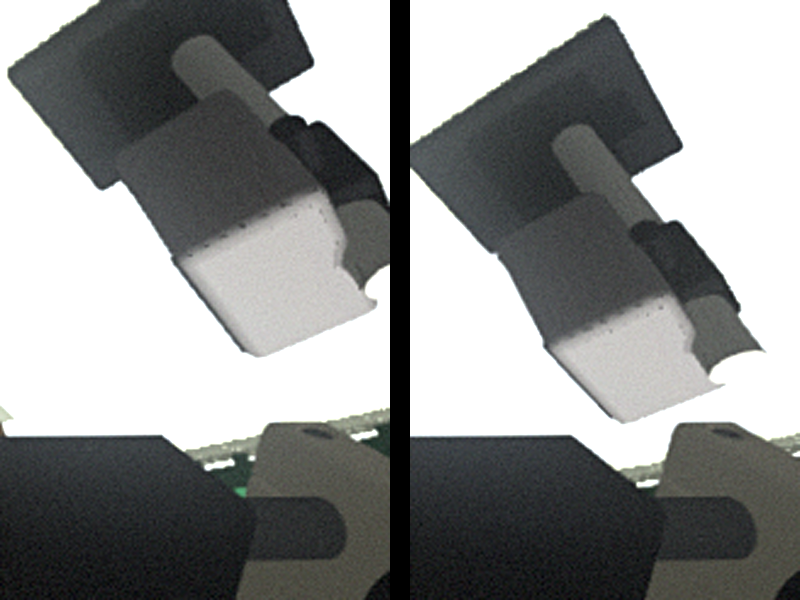

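The head's front edge is clear in both pictures. In the left one the corners are at (175,260), (247,352) and (118,158); in the right one they are at (547,345), (620,420) and (498,255). The plate front edge is visible too. I'll triangulate these and get the held label's pose by PnP.

```bash
cat > win.py <<'E'
from plan import *
import pickle
o4,c4=pickle.load(open("w4.pkl","rb"));o5,c5=pickle.load(open("w5.pkl","rb"));T4,T5=toolT(o4),toolT(o5)
px=lambda x,y:((x+.5)/2.4375-.5+400,(y+.5)/2.4-.5+80)
X={}
for n,a,b in [("A top near",(175,260),(137,345)),("B top far",(247,352),(210,420)),("C bot near",(118,158),(88,255))]:
    X[n[0]]=x=tri([ray(c4,*px(*a),T4),ray(c5,*px(*b),T5)]);print(n,x.round(1),(proj(c4,x,T4)-px(*a)).round(1),(proj(c5,x,T5)-px(*b)).round(1))
p=[onz(c4,*px(*v),12,T4) for v in [(10,70),(100,187)]]+[onz(c5,*px(*v),12,T5) for v in [(0,147),(82,250),(197,15),(272,147)]]
print(np.round(p,1)[:,:2].tolist())
e=X["B"]-X["A"];print("edge len",np.linalg.norm(e),"h az",np.degrees(np.arctan2(-e[0],e[1])),[np.degrees(np.arctan2(-(q-r)[0],(q-r)[1])).round(1) for r,q in [(p[0],p[1]),(p[2],p[3])]])
print("window",((X["A"]+X["B"])/2).round(1),"z",(X["A"][2]+X["C"][2])/2)
# label in tool frame
def label(o,c):
    h=cv2.cvtColor(c["color"],cv2.COLOR_BGR2HSV);m=((h[...,1]<60)&(h[...,2]<190)&(h[...,2]>45)).astype(np.uint8);m[:,:235]=m[:,330:]=0;m[:140]=0;m[290:]=0
    n,l,st,ce=cv2.connectedComponentsWithStats(m);k=l[240,282];k=k or 1+np.argmax(st[1:,4]);print("lab",st[k])
    q=cv2.approxPolyDP(cv2.convexHull(np.argwhere(l==k)[:,::-1].astype(np.int32)),7,True)[:,0].astype(float)
    print(q.tolist());q=q[np.argsort(np.arctan2(*(q-q.mean(0)).T[::-1]))]  # tl,tr,br,bl
    q+= .5*np.sign(q-q.mean(0))
    I=np.eye(4);n=[]
    for v in q: d=ray(c,*v,np.linalg.inv(np.array(c["tool_from_camera"])))[1];n.append([d[0]/-d[2],-d[1]/-d[2]])
    ob=22*np.array([[-1,-1,0],[1,-1,0],[1,1,0],[-1,1,0]],float)
    _,rv,tv=cv2.solvePnP(ob,np.array(n),np.eye(3),None,flags=cv2.SOLVEPNP_IPPE)
    Rc=cv2.Rodrigues(rv)[0];F=np.diag([1,-1,-1.]);L=np.eye(4);L[:3,:3]=F@Rc;L[:3,3]=F@tv[:,0]
    return np.array(c["tool_from_camera"])@L
if __name__=="__main__":
  for o,c in ((o4,c4),(o5,c5)):
    L=label(o,c);G=toolT(o)@L;print("label tool",L[:3,3].round(1),"normal out of label(tool)",-L[:3,2].round(3),"world",G[:3,3].round(1),(-G[:3,2]).round(3),"up",(-G[:3,1]).round(3))
E
python3 win.py
```

```text
A top near [583.2 360.5 152. ] [0.2 0. ] [-0.1 -0.1]
B top far [559.6 436.9 155.8] [1.3 0.5] [-1.1 -0.5]
C bot near [588.7 326.3 121.3] [0.3 0.1] [-0.3 -0.1]
[[604.3, 342.6], [575.5, 447.5], [601.0, 339.2], [573.9, 447.3], [496.5, 308.3], [463.7, 416.8]]
edge len 80.09251647392749 h az 17.215138973069735 [np.float64(15.3), np.float64(14.1)]
window [571.4 398.7 153.9] z 136.61119593541184
lab [ 235  140   95   94 6784]
[[322.0, 233.0], [240.0, 233.0], [239.0, 140.0], [322.0, 140.0]]
label tool [ 49.9  -1.6 -21.8] normal out of label(tool) [ 0.192 -0.453 -0.87 ] world [693.8 184.1 254.2] [ 0.093 -0.748  0.657] up [-0.365 -0.64  -0.676]
lab [ 235  140   95   95 6907]
[[322.0, 233.0], [240.0, 233.0], [239.0, 140.0], [322.0, 140.0]]
label tool [ 49.9  -1.6 -21.8] normal out of label(tool) [ 0.192 -0.453 -0.87 ] world [674.3 134.9 254.2] [ 0.094 -0.748  0.657] up [-0.364 -0.64  -0.676]
```

```bash
cat > fit.py <<'E'
from win import *
from scipy.optimize import least_squares
d0,D=pickle.load(open("d0.pkl","rb"))
def pt(k,v): # scanner frame x ahead
    x,y,az,zw=v;a=np.radians(az);h=np.array([np.cos(a),np.sin(a),0]);l=np.array([-h[1],h[0],0])
    f,s,z=k;return np.array([x,y,0])+f*h+s*l+np.array([0,0,z if z==12 else zw+z])
tp=lambda x,y:(90+(x+.5)/4-.5,180+(y+.5)/4-.5); sp=lambda x,y:(370+(x-400+.5)/4-.5,155+(y+.5)/4-.5)
A,B,C=(32,-46,37),(32,46,37),(32,-46,-37);p1,p2,p3,p4=(50,-55,12),(50,55,12),(-70,-55,12),(-70,55,12)
O=[(c4,T4,k,px(*v)) for k,v in [(A,(175,260)),(B,(247,352)),(C,(118,158)),(p1,(10,70)),(p2,(100,187))]]
O+=[(c5,T5,k,px(*v)) for k,v in [(A,(137,345)),(B,(210,420)),(C,(88,255)),(p1,(0,147)),(p2,(82,250)),(p3,(197,15))]]
N=len(O)
O+=[(D["top"],None,k,tp(*v)) for k,v in [(p1,(258,85)),(p3,(293,215)),(p4,(167,257))]]
O+=[(D["scene"],None,k,sp(*v)) for k,v in [(A,(578,112)),(B,(662,88)),(p1,(550,290)),(p2,(652,250)),(p3,(458,216))]]
def r(v,O):return np.concatenate([proj(c,pt(k,v),T)-uv for c,T,k,uv in O])
for name,S in (("wrist",O[:N]),("all",O)):
    f=least_squares(r,[540,385,17,130],args=(S,),loss='soft_l1');v=f.x
    print(name,v.round(1),"window",pt((32,0,0),v).round(1));print(r(v,S).reshape(-1,2).round(1).tolist())
E
python3 fit.py | grep -v lab
python3 - <<'E'
from h import *
import pickle
o,c=pickle.load(open("w4.pkl","rb"));H=cv2.cvtColor(cv2.GaussianBlur(c["color"],(5,5),0),cv2.COLOR_BGR2HSV)
print([(v,H[v,282].tolist()) for v in range(120,320,10)]);print([(u,H[240,u].tolist()) for u in range(220,345,8)])
E
```

```text
A top near [583.2 360.5 152. ] [0.2 0. ] [-0.1 -0.1]
B top far [559.6 436.9 155.8] [1.3 0.5] [-1.1 -0.5]
C bot near [588.7 326.3 121.3] [0.3 0.1] [-0.3 -0.1]
[[604.3, 342.6], [575.5, 447.5], [601.0, 339.2], [573.9, 447.3], [496.5, 308.3], [463.7, 416.8]]
edge len 80.09251647392749 h az 17.215138973069735 [np.float64(15.3), np.float64(14.1)]
window [571.4 398.7 153.9] z 136.61119593541184
wrist [541.8 383.2  15.7 123.8] window [572.6 391.9 123.8]
[[1.0, -1.5], [3.0, 3.9], [-5.6, -6.0], [-0.2, 0.9], [0.5, 0.9], [-0.1, 0.2], [0.1, 2.9], [-4.3, -9.5], [-1.9, 3.5], [-0.5, 1.2], [6.7, -0.7]]
all [541.7 384.2  15.9 123.4] window [572.5 393.  123.4]
[[0.8, -1.0], [3.1, 4.0], [-5.7, -5.4], [-0.1, 1.8], [0.9, 1.4], [-0.2, 0.5], [0.3, 2.9], [-4.3, -9.1], [-1.8, 4.2], [-0.1, 1.6], [6.5, -0.1], [-0.1, -2.4], [0.2, 0.5], [-1.0, -0.4], [-3.1, 1.5], [-0.1, -0.2], [-2.2, 0.2], [-0.4, 0.4], [-2.7, -1.3]]
[(120, [99, 7, 246]), (130, [100, 6, 245]), (140, [18, 34, 97]), (150, [16, 52, 84]), (160, [17, 63, 81]), (170, [15, 73, 77]), (180, [30, 14, 88]), (190, [30, 20, 88]), (200, [26, 24, 84]), (210, [26, 25, 82]), (220, [30, 25, 83]), (230, [26, 26, 79]), (240, [17, 119, 60]), (250, [18, 123, 60]), (260, [17, 134, 61]), (270, [16, 134, 61]), (280, [17, 135, 64]), (290, [17, 56, 32]), (300, [17, 48, 37]), (310, [19, 52, 39])]
[(220, [30, 25, 104]), (228, [16, 105, 68]), (236, [18, 112, 66]), (244, [17, 112, 66]), (252, [17, 116, 66]), (260, [16, 118, 65]), (268, [16, 123, 62]), (276, [18, 121, 63]), (284, [17, 117, 61]), (292, [17, 118, 65]), (300, [16, 116, 68]), (308, [16, 109, 70]), (316, [16, 101, 71]), (324, [17, 92, 69]), (332, [16, 80, 70]), (340, [38, 14, 201])]
```

```bash
cat >> fit.py <<'E'
print("--- no C, no p3 in c5")
O2=[q for i,q in enumerate(O) if i not in (2,7,10)]
f=least_squares(r,[540,385,17,130],args=(O2,),loss='soft_l1');v=f.x
print(v.round(1),"window",pt((32,0,0),v).round(1));print(r(v,O2).reshape(-1,2).round(1).tolist())
def label(o,c):
    g=cv2.cvtColor(c["color"],cv2.COLOR_BGR2HSV);g=cv2.GaussianBlur(g,(5,5),0);m=(g[...,1]<42).astype(np.uint8)
    m[:,:242]=m[:,322:]=0;m[:165]=0;m[255:]=0
    n,l,st,ce=cv2.connectedComponentsWithStats(m);k=l[205,282];print("lab",st[k])
    q=cv2.boxPoints(cv2.minAreaRect(np.argwhere(l==k)[:,::-1].astype(np.float32)))
    q=cv2.approxPolyDP(cv2.convexHull(np.argwhere(l==k)[:,::-1].astype(np.int32)),7,True)[:,0].astype(float);print(q.tolist())
    T=toolT(o);return T,q
T,q=label(o4,c4)
J=np.array(c4["tool_from_camera"]);
n=[]
q=q[np.argsort(np.arctan2(*(q-q.mean(0)).T[::-1]))]
f=210/np.tan(np.radians(c4["fov_y"])/2);n=(q-[c4["cx"],c4["cy"]])/f
n=n/(1+c4["k1"]*(n**2).sum(1,keepdims=True))
ob=22*np.array([[-1,-1,0],[1,-1,0],[1,1,0],[-1,1,0]],float)
_,rv,tv=cv2.solvePnP(ob,n.copy(),np.eye(3),None,flags=cv2.SOLVEPNP_IPPE)
F=np.diag([1,-1,-1.]);L=np.eye(4);L[:3,:3]=F@cv2.Rodrigues(rv)[0];L[:3,3]=F@tv[:,0];L=J@L;G=T@L
print("label in tool",L[:3,3].round(1),"normal world",(-G[:3,2]).round(3),"up",G[:3,1].round(3),"pos",G[:3,3].round(1))
np.save("L.npy",L)
E
python3 fit.py | sed -n '/---/,$p'
```

```text
--- no C, no p3 in c5
[541.5 383.3  15.7 121.9] window [572.3 392.  121.9]
[[0.5, -2.9], [2.5, 2.5], [0.1, 0.9], [0.8, 0.9], [-0.4, -1.2], [-0.2, 1.5], [-1.7, 3.5], [-0.2, 1.2], [0.2, -2.3], [0.4, 0.7], [-0.8, -0.4], [-3.6, 1.9], [-0.4, 0.2], [-2.6, 0.2], [-0.7, 0.4], [-2.9, -1.4]]
lab [ 242  177   80   56 4187]
[[321.0, 232.0], [242.0, 232.0], [245.0, 179.0], [314.0, 177.0]]
label in tool [32.2 -0.4 12.7] normal world [-0.507 -0.862  0.01 ] up [-0.018  0.021  1.   ] pos [709.  213.  233.2]
```

Run:
```python
from plan import *
M=ori(16,30);h=np.array([np.cos(np.radians(16)),np.sin(np.radians(16)),0])
Lw=np.array([572.3,392.5,127])+120*h;Tf=Lw-M@[33,-.4,9.5];print(Lw,Tf)
plan([((755,250,250),M),(Tf+[0,0,50],M)],dmax=52,amax=.14)
```

```text
[687.65140351 425.5764827  127.        ] [710.44689811 432.52910536 151.72724134]
6 -> [755. 250. 250.]
   [[-0.0116,-0.0024,0.0086,0.0643,-0.0001,0.1111],[-0.0117,-0.0005,0.0087,0.0643,-0.0001,0.1111],[-0.0117,0.0013,0.0087,0.0643,-0.0001,0.1111],[-0.0114,0.0032,0.0085,0.0643,-0.0001,0.1111],[-0.011,0.005,0.0083,0.0643,-0.0001,0.1111]]
   [[-0.0103,0.0067,0.0079,0.0643,-0.0001,0.1111]]
4 -> [710. 433. 202.]
   [[0.0044,0.0469,0.0114,0.0,0.0,0.0],[0.0044,0.0469,0.0114,0.0,0.0,0.0],[0.0044,0.0469,0.0114,0.0,0.0,0.0],[0.0044,0.0469,0.0114,0.0,0.0,0.0]]
```

```bash
python3 -m crank '[[-0.0115,-0.0025,0.0085,0.064,0,0.111],[-0.0115,-0.0005,0.0085,0.064,0,0.111],[-0.0115,0.0015,0.0085,0.064,0,0.111],[-0.0115,0.003,0.0085,0.064,0,0.111],[-0.011,0.005,0.0085,0.064,0,0.111]]'
python3 -m crank '[[-0.0105,0.0065,0.008,0.064,0,0.111],[0.0045,0.047,0.0115,0,0,0],[0.0045,0.047,0.0115,0,0,0],[0.0045,0.047,0.0115,0,0,0],[0.0045,0.047,0.0115,0,0,0]]'
python3 -m crank '[[0,0,0,0,0,0],[0,0,0,0,0,0]]'
python3 - <<'E'
from plan import *
o=bot.get_obs();print(o["joint_positions"].round(2))
plan([((710.4,432.5,151.7),ori(16,30))],dmax=40)
E
```

```text
time: 23.82
tool_pos: [745.6, 238.6, 251.7]
tcp_rot: [3.139, 0.523, -2.738]
contact_force: [0.9, 0.1, -2.3]
grip_width: 62.2
finger_force: 30.0
time: 24.45
tool_pos: [709.2, 433.7, 200.7]
tcp_rot: [3.139, 0.522, -2.862]
contact_force: [0.8, -0.5, -1.6]
grip_width: 61.8
finger_force: 30.0
time: 24.7
tool_pos: [709.9, 431.8, 201.2]
tcp_rot: [3.14, 0.522, -2.862]
contact_force: [0.4, -0.3, -0.7]
grip_width: 61.5
finger_force: 30.0
[ 0.49  0.68  1.14 -0.15  0.81 -1.28]
2 -> [710. 432. 152.]
   [[0.012,0.0003,0.0216,0.0008,-0.0008,0.0004],[0.0121,0.0003,0.0216,0.0008,-0.0008,0.0004]]
```

```bash
python3 -m crank '[[0.012,0,0.0215,0,0,0],[0.012,0,0.0215,0,0,0],[0,0,0,0,0,0],[0,0,0,0,0,0]]'
python3 - <<'E'
from plan import *
import pickle
o=bot.get_obs();s=bot.capture("scene");t=bot.capture("top");c=bot.capture("wrist");pickle.dump((o,s,t,c),open("w6.pkl","wb"))
x,y=proj(s,[640,410,120]);u,v=proj(t,[640,410,150]);print(x,y,u,v,o["joint_positions"].round(2))
a=s["color"][int(y)-50:int(y)+50,int(x)-50:int(x)+50];b=t["color"][int(v)-40:int(v)+40,int(u)-32:int(u)+32]
cv2.imwrite("pics/s6.png",cv2.convertScaleAbs(np.hstack([cv2.resize(a,(400,400),interpolation=cv2.INTER_CUBIC),cv2.resize(b,(320,400),interpolation=cv2.INTER_CUBIC)]),alpha=1.5))
E
```

```text
time: 25.2
tool_pos: [712.0, 430.9, 154.2]
tcp_rot: [3.14, 0.525, -2.864]
contact_force: [-0.2, 0.5, -2.1]
grip_width: 61.7
finger_force: 30.0
436.3281334001508 203.32740302259492 122.80529405130676 177.95326702169433 [ 0.49  0.72  1.2  -0.16  0.71 -1.26]
```

View pics/s6.png

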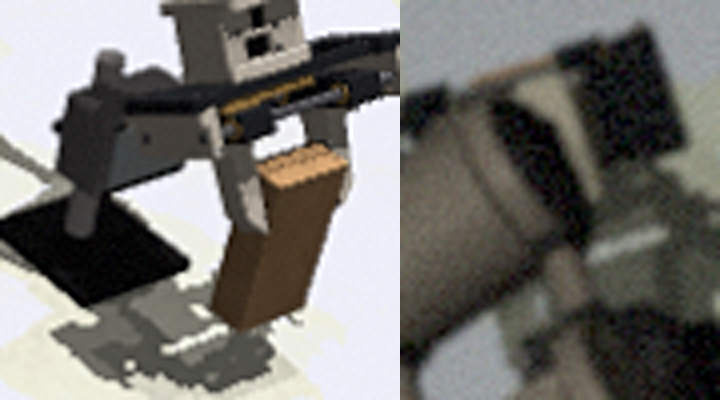

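The carton is held upright in front of the scanner, about 12 cm out. I'll check it with its corners in the scene view, for example crop (237,328), (270,187) and (347,160).

Run:
```python
from plan import *
import pickle
from scipy.optimize import least_squares
o,s,t,c=pickle.load(open("w6.pkl","rb"));T=toolT(o)
sp=lambda x,y:(386+(x+.5)/4-.5,153+(y+.5)/4-.5)
a=np.radians(16);h=np.array([np.cos(a),np.sin(a),0]);l=np.array([-h[1],h[0],0]);u=np.array([0,0,1.])
ob={(32,-31,-65):(237,328),(32,31,-65):(302,312),(32,-31,65):(270,187),(32,31,65):(347,160),(0,-31,65):(258,162),(0,31,65):(325,145),(0,-31,-65):(213,308)}
W=np.array([572.3,392.5,126])
for n,L in (("pnp",np.load("L.npy")[:3,3]),("mean",np.array([33,-.4,9.5]))):
    P=(T@np.r_[L,1])[:3];d=P-W
    print(n,P.round(1),"ahead",(d@h).round(1),"left",(d@l).round(1),"up",d[2].round(1))
pos=lambda v:P+v[0]*l+v[1]*u
def f(v):
    e=a+v[2];H=np.array([np.cos(e),np.sin(e),0]);LL=np.array([-H[1],H[0],0])
    Z=u+v[3]*h+v[4]*l
    return np.concatenate([proj(s,P+v[0]*l+v[1]*u+k[0]*(H-v[3]*u)+k[1]*(LL-v[4]*u)+k[2]*Z)-sp(*q) for k,q in ob.items()])
print(f([0]*5).reshape(-1,2).round(1).tolist());r=least_squares(f,[0]*5,loss='soft_l1');print("corr left,up,yaw,lean out,lean left",r.x.round(3),f(r.x).reshape(-1,2).round(1).tolist())
# label from the wrist camera again
g=cv2.GaussianBlur(cv2.cvtColor(c["color"],cv2.COLOR_BGR2HSV),(5,5),0);m=(g[...,1]<42).astype(np.uint8);m[:,:230]=m[:,335:]=0;m[:160]=0;m[270:]=0
n,lb,st,ce=cv2.connectedComponentsWithStats(m);k=lb[205,282];print(st[k])
```

```text
pnp [691.5 424.6 127. ] ahead 123.4 left -2.0 up 1.0
mean [689.3 424.  129.4] ahead 121.1 left -1.9 up 3.4
[[-0.2, 2.6], [-0.0, 0.2], [1.7, 0.6], [-0.3, 1.2], [-4.0, 0.8], [-3.6, -0.8], [-2.1, 1.2]]
corr left,up,yaw,lean out,lean left [ 7.561  0.571 -0.143  0.011 -0.03 ] [[-0.2, 1.1], [2.2, 0.1], [0.9, -0.1], [1.4, 1.7], [-3.4, -0.3], [-0.7, -0.8], [-0.8, -0.6]]
[ 241  178   81   56 4146]
```

```bash
python3 -m crank '[[0.001,0.002,0.001,0,0,0],[0,0,0,0,0,0],[0,0,0,0,0,0],[0,0,0,0,0,0],[0,0,0,0,0,0]]'
python3 -c "
from plant import bot
print(bot.get_obs()['dq'].round(4)); print(bot.close_job())"
```

```text
time: 25.98
tool_pos: [710.0, 433.3, 150.9]
tcp_rot: [3.14, 0.522, -2.863]
contact_force: [0.8, -0.2, -2.1]
grip_width: 62.0
finger_force: 30.0
[-0.0004 -0.0006 -0.0012  0.0003  0.0005  0.0004]
the job is handed in; nothing more can be done
None
```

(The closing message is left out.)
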